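# Open the sprung clamp and present the offset lever arm level above it

### The arm

A 6-joint arm with a two-finger parallel gripper is mounted at the origin on the work surface. World frame = base frame: x ahead of the robot, y to its left, z up, the work surface at z = 0. Lengths are in m, angles in degrees, forces in N, time in s.
With the tool pointing down it reaches from about 0.325 to 0.775 m from the base axis. Payload 5.5 kg.
Tool frame: the origin (TCP) lies at the very end of the fingers, on their centre line; the grasp point (between the pads) lies 19 mm behind it; y points along the fingers, x is the direction in which the jaws open and shut, and the axes are right-handed (so a half turn about y gives the same grasp; the last joint's range is limited). The gripper opens to 85 mm and grips with 20 to 120 N. Pads are 22 mm wide; open, the fingers measure 114 mm over their backs; the gripper's body (76 mm by 85 mm) begins 54 mm behind the grasp point. The pads swing forward as they close: fully open they stand 13 mm farther back than shut.
Start: joints at [64.933, 5.22, 70.514, -0, 104.267, -3.249], TCP at [0.223, 0.557, 0.231] pointing down, gripper open.
Joint ranges: [-164.24, 164.24], [-49.07, 125.15], [9.68, 141.18], [-86.29, 266.29], [3.28, 154.24], [-151.56, 151.56]. Speed limits (degrees/s): [147.25, 147.25, 172.46, 180, 180, 180].

### API

Orientations are given as [roll, pitch, yaw] about the fixed x, y, z axes, in that order (R = Rz(yaw) Ry(pitch) Rx(roll)).
In Python, from plant import readout, viewer, bot gives the robot as it stands.
- The arm moves only by the tool servo_tool, never from a script. Its argument "motion" is a list of rows, each a list of 3 entries, a list of its own where there are three numbers: the shift along the world's x, y, z each as a share of 750 mm, from -1 to 1, then the turn about the world's z as a share of 45 degrees, from -1 to 1, then the closure, from -1 (fully open) to 1 (shut), so that 0 is half open. In form: [[[tx, ty, tz], spin, gripper], ...]. A call has 1 to 20 rows; each row is the pose to reach, as a shift and turn from the pose commanded when the call began; what a row does not reach only later rows make up. A row lasts 1/8 s, in which the tool goes at most 62.5 mm and 10.7 degrees, less where a joint would pass 70% of its speed; a pose out of reach is approached as far as the arm can. A call with a number of a shift or a turn outside -1 to 1 is refused whole. A call with a gripper value outside its range is refused whole. The fingers move at their own pace and stop on an object; "squeeze" is the grip in N (left out, the last holds). Time passes only in rows, so rows that repeat a pose let the fingers close. It gives the time, the measured TCP pose, the force and the opening at its end, in the units of the state.
- readout.get_state(): the state, without advancing time (a new reading comes with each control period).
- viewer.capture(name): name is "scene" or "top"; returns the picture (480x640x3 uint8, red, green, blue); there is no depth.
- viewer.camera_model(name): a dict with "K" (3x3 intrinsics, pixels), "rvec" (rotation vector, rad) and "tvec" (3), from world to camera coordinates, as OpenCV has them. Camera axes: x right, y down, z forward; pixel columns grow to the right and rows downward; lengths in m; the calibration is good to about 2 mm. A picture is of the moment at which its call begins. camera_model takes no time and is no camera call.
- bot.finish_job(): hands the job in, once; it reports no verdict.
Trained networks look in the newest picture that a camera, given by its name, has taken for a name from the list of things; names that differ only in an ending like _2 or _b are one class to them, and where a whole thing is asked for, a point or a joint stands for the part that bears it (a point fixed in the world has none). Each returns a list of dicts, best first, with "conf" (0 to 1); they miss things now and then, are a little off and sometimes report something else, mostly with a low value. They report only what shows in the picture. A call takes as long as a camera call.
- viewer.look_for(camera, name): "xy" ([column, row] in pixels, amid what is visible of it).
- viewer.trace(camera, name): "pixels" (480x640 bool, what is visible of it) and "xy" ([column, row] in pixels, amid what is visible of it).
The state is a dict: "t": time; "q": joint angles; "dq": joint speeds; "effort": joint torques, N m; "tcp_pos": TCP position; "tool_rot": TCP orientation; "force": force on the tool from outside, world axes, zero at the start; "torque": the same for the moment, N m; "opening": finger opening in m.
Only numpy, scipy, OpenCV 4.12 (cv2) and the standard library are available. Lean on these libraries where they do the work, as an engineer would, in place of code of your own. Each camera call takes 0.05 s, during which the arm holds its last target.

### The job

Press the red release pad of the clamping fixture right down until its detent holds the clamp open by itself, and let go of it. Then grip the offset lever arm across its bar at the balance point (yellow band), lift it keeping it level, and hold it level a few centimetres above the fixture's jaws, touching nothing but the gripper, with its heavy boss over the round socket and its small eye over the small eye post. Finish while holding it still there; leave the other things on the bench alone.

Things in the scene. Friction and masses are not known exactly. Their poses are not given: they have to be found in the camera images.
- fixture: Clamping fixture screwed to the bench, left or right of the robot's centre line, turned up to 0.3 rad. Blue base plate 120 (x) x 270 (y) x 14 mm. Origin on the bench under the middle of the cradle; local y is the cradle's long line, local -x (towards the robot) the side of the release lever, whose pivot is at x -50, y 0, 60 mm high between steel cheeks 74 mm high.
- socket (a point): Middle of the floor of the round aluminium socket (outer 74, inner 56 mm, rim 32 mm above the bench), the place of the boss: 20 mm above the bench, at fixture x 0, y -75 mm.
- eye_post (a point): Middle of the top of the small round steel eye post (30 mm wide), the place of the eye: 20 mm above the bench, at fixture x 0, y +115 mm, so 190 mm from the socket.
- pad (a point): Middle of the top of the red release pad (46 mm along the lever, 36 wide, 12 thick), 100 mm from the pivot. At the start it slopes up away from the pivot by 0.35 rad and this point is about 100 mm above the bench; fully down it slopes down by 0.14 rad and this point is about 52 mm above the bench and 8 mm farther out along fixture -x.
- release (a joint): Release lever angle: 0 up (start), 0.49 rad fully down on its stop. It is sprung over centre: pressing the pad takes about 6 N at the start, less and less further down; past 0.34 rad (70 % of the travel) the detent pulls it down to the stop and keeps it there with about 5 N when let go. Let go earlier, it springs back up.
- offset_lever: Offset lever arm, loose on the bench, on the other side of the centre line from the fixture, 0.35-0.75 kg. Aluminium bar 18 mm wide (x), 18 high, its underside 16 mm above the part's underside, along local y (robot's left, within 0.7 rad). Origin on the underside plane below the balance point, z up. Bar free to grip from 33 mm on the boss side to 119 mm on the eye side of balance.
- balance (a point): Balance point (centre of mass in plan) of the lever arm, at the middle of the bar's section, 25 mm above the part's underside; a yellow band 8 mm wide is painted round the bar here.
- boss (a point): Centre of the underside of the heavy dark steel boss (48 mm diameter, 44 high), at part y -57.7 mm from the balance point.
- eye (a point): Centre of the underside of the small dark eye (26 mm diameter, 34 high), at part y +132.3 mm from the balance point.
- jar: Bystander: closed jar, 64 mm diameter, 80 mm high. Origin at the middle of its underside.
- wheel: Bystander: black rubber wheel lying flat, 68 mm diameter, 30 mm high. Origin at the middle of its underside.
- driver: Bystander: screwdriver lying on the bench. Origin about its middle.
- tray: Bystander: small open blue tray 110 x 90 x 35 mm. Origin at the middle of its underside.
- jaws (a point): Middle of the clamp, level with the tops of its two jaws, 58 mm above the bench, at fixture x 0, y +40 mm. The jaws are 50 mm long along fixture y and bite along fixture x; they gape about 11 mm at the start and 31 mm when the release is down.

How it is judged:
By the outcome, as a careful person would: the job done as asked, in the order asked, and still so for the second after the job is handed in, while the arm keeps its last pose, push and grip.
It also fails if it takes over 45 s, if anything falls off the work surface, if the arm or the gripper's body presses on something with over 40 N, if the wrist force passes 120 N, or if a joint passes its speed limit or range.

## Working session

There is one attempt and no reset: what is moved stays moved. The work goes in short steps, Python scripts to look and compute and a tool call to move; the robot and the scene stay as the last step left them, time stands still between calls to the robot, and variables do not carry over. Pictures are saved under pics/ and viewed, and the job is handed in when it is done.

Besides the shell and the picture viewer there is one more tool, called as a command line: name --argument value ..., lists and objects as JSON in quotes. servo_tool: Moves the arm, as the interface text tells. Its arguments: {"type":"object","properties":{"motion":{"type":"array"},"squeeze":{"type":"number"}},"required":["motion"]}

```bash
ls; mkdir -p pics; python3 - <<'E'
from plant import readout, viewer, bot
import cv2,numpy as np
print(readout.get_state())
for n in("scene","top"):
    im=viewer.capture(n); cv2.imwrite(f"pics/{n}0.png",im[:,:,::-1])
    m=viewer.camera_model(n); print(n,m)
    for k in ["fixture","socket","eye_post","pad","offset_lever","balance","boss","eye","jaws"]:
        r=viewer.look_for(n,k); print(k,[(np.round(d["xy"],1).tolist(),round(d["conf"],2)) for d in r[:3]])
E
```

```text
pics
{'t': 0.0, 'q': array([ 6.49335903e+01,  5.26227152e+00,  7.05856203e+01,  2.58569982e-04,
        1.04267625e+02, -3.24976449e+00]), 'dq': array([-0.06609051,  0.03287935, -0.03731517, -0.00047083,  0.0083745 ,
        0.03954909]), 'effort': array([-1.57618701e-04, -4.58739638e+01, -4.18017876e+01, -3.36372050e-04,
        1.18951351e-02, -4.34378080e-07]), 'tcp_pos': array([0.22286276, 0.556743  , 0.23012277]), 'tool_rot': array([-89.99320117,   0.115317  ,  68.18342506]), 'force': array([-0.3157103 , -0.21085699, -0.02377575]), 'torque': array([-0.01047194,  0.00523236, -0.00381764]), 'opening': 0.08546874173377055}
scene {'K': array([[461.44838033,   0.        , 323.83863613],
       [  0.        , 461.44838033, 239.50113568],
       [  0.        ,   0.        ,   1.        ]]), 'rvec': array([ 2.27399563,  0.56357427, -0.2452286 ]), 'tvec': array([-0.4738615 , -0.1286281 ,  1.32192118])}
fixture [([305.2, 316.5], 0.7)]
socket [([304.1, 314.9], 0.61)]
eye_post [([300.2, 315.9], 0.88)]
pad [([255.3, 288.6], 0.75)]
offset_lever [([253.5, 289.5], 0.44)]
balance [([385.4, 212.4], 0.79), ([253.2, 288.0], 0.73)]
boss [([390.4, 214.8], 0.68)]
eye [([388.3, 212.9], 0.8)]
jaws [([302.4, 319.1], 0.71)]
top {'K': array([[504.37853221,   0.        , 316.08733837],
       [  0.        , 504.37853221, 238.81611222],
       [  0.        ,   0.        ,   1.        ]]), 'rvec': array([ 2.21085755, -2.14914776,  0.1111677 ]), 'tvec': array([-0.03125761,  0.55082921,  1.1329644 ])}
fixture [([392.9, 225.3], 0.75)]
socket [([390.0, 225.5], 0.98)]
eye_post [([387.3, 224.2], 0.9), ([214.5, 202.9], 0.4)]
pad [([412.5, 270.5], 0.86)]
offset_lever [([215.8, 205.6], 0.65)]
balance []
boss [([217.0, 202.4], 0.76)]
eye [([211.4, 202.5], 0.74)]
jaws [([388.8, 225.9], 0.84), ([409.9, 273.2], 0.44)]
```

View pics/top0.png

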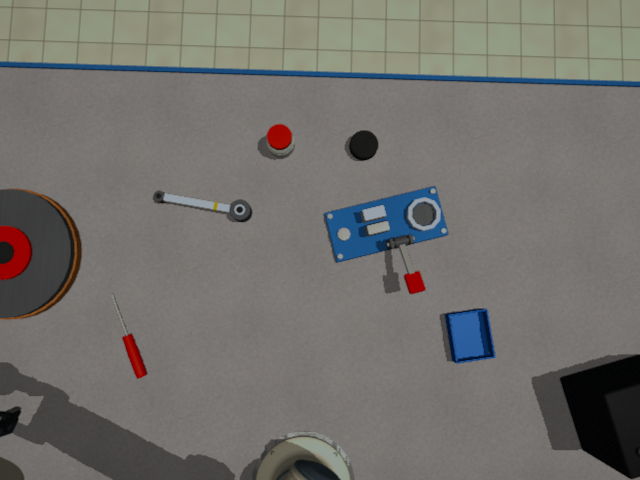

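View pics/scene0.png

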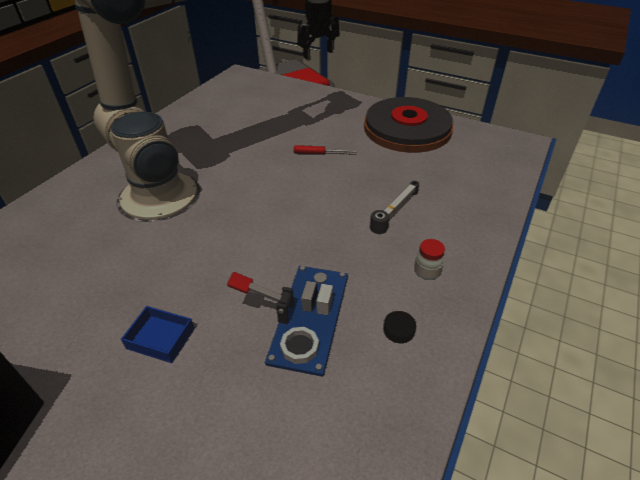

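```bash
cat > h.py <<'E'
import cv2,numpy as np
from plant import readout, viewer, bot
def cam(n):
    m=viewer.camera_model(n); R=cv2.Rodrigues(np.array(m["rvec"]))[0]; return np.array(m["K"]),R,np.array(m["tvec"]).ravel()
def proj(n,P):
    m=viewer.camera_model(n); return cv2.projectPoints(np.asarray(P,float).reshape(-1,3),m["rvec"],m["tvec"],m["K"],None)[0].reshape(-1,2)
def unproj(n,uv,z):
    K,R,t=cam(n); uv=np.asarray(uv,float).reshape(-1,2)
    d=(R.T@np.linalg.inv(K)@np.c_[uv,np.ones(len(uv))].T).T; c=-R.T@t
    return c+d*((z-c[2])/d[:,2])[:,None]
def crop(src,c,h,s,out):
    x,y=c; k=cv2.resize(src[y-h:y+h,x-h:x+h],None,fx=s,fy=s,interpolation=cv2.INTER_CUBIC); cv2.imwrite(out,k)
E
python3 - <<'E'
from h import *
t=cv2.imread("pics/top0.png"); s=cv2.imread("pics/scene0.png")
A=cv2.resize(t[180:300,320:460],None,fx=5,fy=5,interpolation=cv2.INTER_CUBIC);cv2.imwrite("pics/a.png",A)
A=cv2.resize(t[180:230,145:265],None,fx=6,fy=6,interpolation=cv2.INTER_CUBIC);cv2.imwrite("pics/b.png",A)
A=cv2.resize(s[170:245,355:435],None,fx=8,fy=8,interpolation=cv2.INTER_CUBIC)[:600];cv2.imwrite("pics/c.png",A)
A=cv2.resize(s[260:380,220:360],None,fx=5,fy=5,interpolation=cv2.INTER_CUBIC);cv2.imwrite("pics/d.png",A)
# plate via minAreaRect
for n,im in(("top",t),("scene",s)):
    hsv=cv2.cvtColor(im,cv2.COLOR_BGR2HSV)
    m=cv2.inRange(hsv,(100,120,40),(125,255,255)); roi=np.zeros_like(m)
    if n=="top": roi[180:270,320:452]=255
    else: roi[262:380,262:352]=255
    m&=roi; ys,xs=np.nonzero(m)
    # top edges
    P=unproj(n,np.c_[xs,ys],0.014)[:,:2]
    r=cv2.minAreaRect((P*1000).astype(np.float32)); print(n,r, cv2.boxPoints(r).tolist())
E
```

```text
top ((592.9180908203125, -177.24392700195312), (117.99976348876953, 268.1773681640625), 15.484108924865723) [[500.2618408203125, -63.773311614990234], [571.857421875, -322.2170715332031], [685.5743408203125, -290.71453857421875], [613.978759765625, -32.270782470703125]]
scene ((596.7545166015625, -179.70237731933594), (117.84732055664062, 271.5386047363281), 15.488632202148438) [[503.71392822265625, -64.59915161132812], [576.2276000976562, -326.2763977050781], [689.7951049804688, -294.80560302734375], [617.2814331054688, -33.12835693359375]]
```

View pics/a.png

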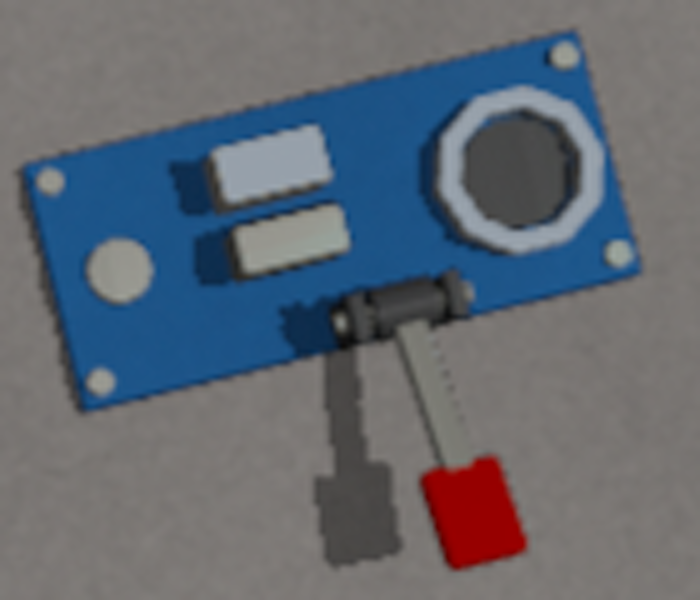

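View pics/b.png

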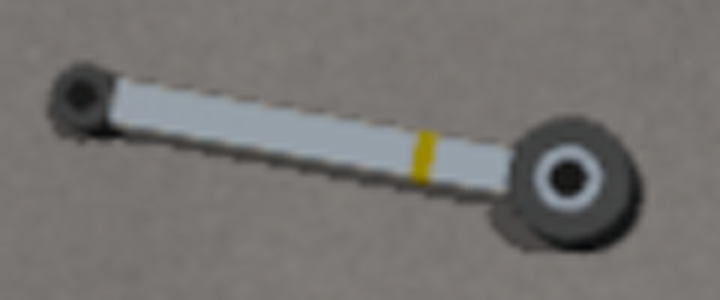

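View pics/c.png

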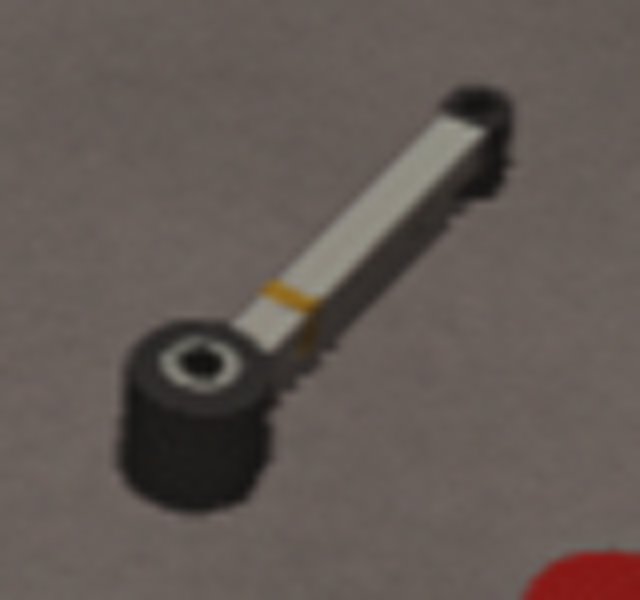

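View pics/d.png

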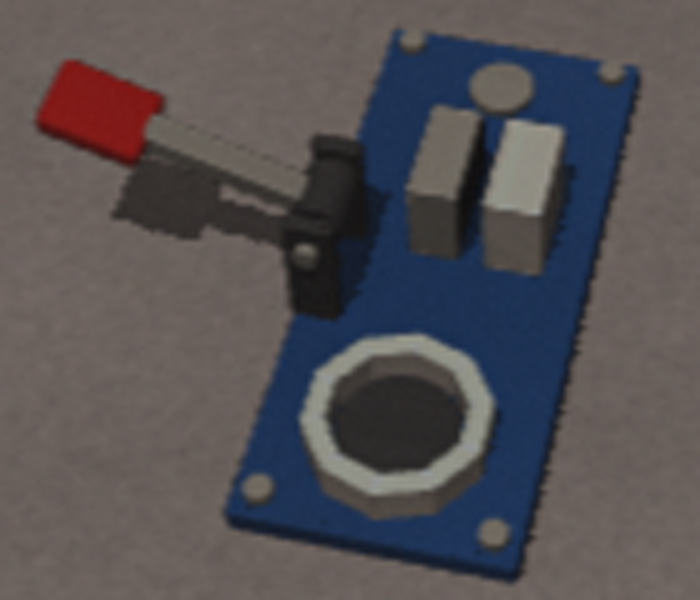

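```bash
python3 - <<'E'
from h import *
from scipy.optimize import least_squares
def f(x,y,o,s): return [o[0]+(x+.5)/s-.5,o[1]+(y+.5)/s-.5]
T=((320,180),5);S=((220,260),5)
fx=[("top",[0,-75,32],f(520,170,*T)),("top",[0,115,20],f(120,270,*T)),("scene",[0,-75,32],f(398,413,*S)),("scene",[0,115,20],f(502,88,*S)),
("top",[-50-100*np.cos(0)+6,0,100],f(475,511,*T)),]
T=((145,180),6);S=((355,170),8)
lv=[("top",[0,-57.7,44],f(568,178,*T)),("top",[0,132.3,34],f(81,95,*T)),("top",[0,0,34],f(424,156,*T)),("scene",[0,-57.7,44],f(202,363,*S)),("scene",[0,132.3,34],f(478,104,*S)),("scene",[0,0,34],f(292,297,*S))]
for nm,obs in(("fix",fx),("lev",lv)):
    for cams in(("top","scene"),("top",),("scene",)):
        O=[o for o in obs if o[0] in cams]
        def W(p,P):
            c,s=np.cos(p[2]),np.sin(p[2]); P=np.array(P)/1000; return [p[0]+c*P[0]-s*P[1],p[1]+s*P[0]+c*P[1],P[2]]
        r=least_squares(lambda p:np.ravel([proj(n,W(p,P))[0]-uv for n,P,uv in O]),[.6,0,0])
        print(nm,cams,r.x.round(4),r.fun.reshape(-1,2).round(1).tolist())
E
```

```text
fix ('top', 'scene') [ 0.5975 -0.189   0.2718] [[0.1, -0.6], [-0.3, -0.3], [-0.5, 0.0], [-0.4, -0.4], [-0.0, -0.1]]
fix ('top',) [ 0.5968 -0.1892  0.2713] [[0.2, -0.3], [-0.2, -0.0], [0.0, 0.3]]
fix ('scene',) [ 0.5986 -0.1889  0.2721] [[-0.0, 0.2], [0.0, -0.2]]
lev ('top', 'scene') [ 0.6211  0.2179 -0.1455] [[-0.1, -0.3], [-0.1, -0.2], [-0.4, -0.4], [-0.4, 0.4], [-0.2, 0.1], [-0.6, 0.1]]
lev ('top',) [ 0.6204  0.2174 -0.1474] [[0.1, 0.0], [0.1, 0.0], [-0.2, -0.1]]
lev ('scene',) [ 0.6218  0.2193 -0.1431] [[0.1, 0.2], [0.1, -0.1], [-0.2, -0.1]]
```

servo_tool --motion '[[[0.02, -0.07, 0], -0.1, 1], [[0.04, -0.14, 0], -0.2, 1], [[0.06, -0.21, 0], -0.3, 1], [[0.09, -0.28, 0], -0.4, 1], [[0.11, -0.35, 0], -0.5, 1], [[0.13, -0.42, 0], -0.6, 1], [[0.15, -0.49, 0], -0.7, 1], [[0.17, -0.56, 0], -0.8, 1], [[0.19, -0.63, 0], -0.9, 1], [[0.21, -0.7, 0], -1, 1], [[0.23, -0.77, 0], -1, 1], [[0.25, -0.84, 0], -1, 1], [[0.27, -0.91, 0], -1, 1], [[0.3, -0.97, 0], -1, 1], [[0.313, -1, 0], -1, 1], [[0.313, -1, 0], -1, 1]]'

```text
t: 3.0
tcp_pos: [0.4577, -0.1942, 0.2306]
tool_rot: [-89.9, 0.1, 23.0]
force: [0.5, -0.1, -0.4]
opening: -0.0002
```

servo_tool --motion '[[[0.003, -0.045, -0.04], -0.15, 1], [[0.003, -0.045, -0.1], -0.16, 1], [[0.003, -0.045, -0.15], -0.16, 1], [[0.003, -0.045, -0.15], -0.16, 1]]'

```text
t: 3.5
tcp_pos: [0.4582, -0.2248, 0.1157]
tool_rot: [-89.7, 0.2, 16.0]
force: [0.5, -0.2, 0.3]
opening: 0.0001
```

```bash
python3 - <<'E'
from h import *
print(readout.get_state()["tcp_pos"],readout.get_state()["force"])
t=viewer.capture("top"); s=viewer.capture("scene")
A=np.vstack([cv2.resize(t[200:320,340:480],None,fx=4,fy=4)[:300],cv2.resize(s[230:330,190:330],None,fx=4,fy=4)[:300]]);cv2.imwrite("pics/e.png",A[:,:,::-1])
E
```

```text
[ 0.45820609 -0.22477281  0.11570997] [ 0.46633298 -0.24004856  0.28353151]
```

View pics/e.png

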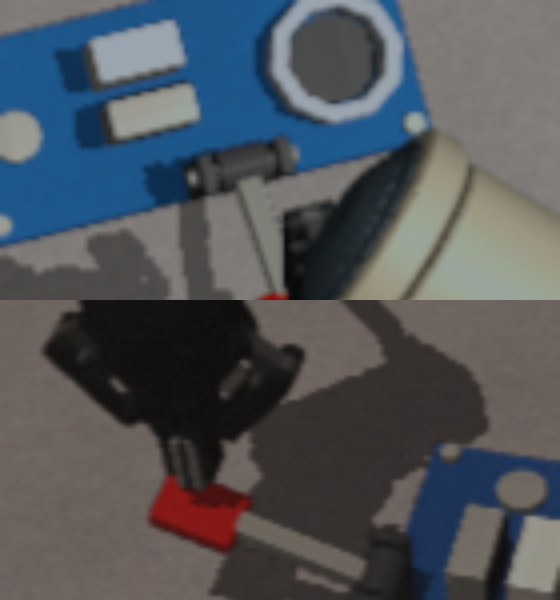

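servo_tool --motion '[[[0, -0.001, -0.02], 0, 1], [[-0.001, -0.001, -0.035], 0, 1], [[-0.002, -0.002, -0.05], 0, 1], [[-0.004, -0.003, -0.062], 0, 1], [[-0.006, -0.003, -0.072], 0, 1], [[-0.007, -0.004, -0.08], 0, 1], [[-0.007, -0.004, -0.082], 0, 1]]'

```text
t: 4.47
tcp_pos: [0.4545, -0.2296, 0.0565]
tool_rot: [-90.0, 0.0, 16.0]
force: [0.1, -0.4, 1.6]
opening: 0.0002
```

servo_tool --motion '[[[0, 0, -0.003], 0, 1], [[0, 0, -0.006], 0, 1], [[0, 0, -0.006], 0, 1]]'

```text
t: 4.85
tcp_pos: [0.455, -0.2298, 0.0532]
tool_rot: [-90.0, -0.0, 16.0]
force: [-0.4, 0.1, 1.6]
opening: -0.0004
```

servo_tool --motion '[[[0, 0, -0.003], 0, 1], [[0, 0, -0.006], 0, 1], [[0, 0, -0.006], 0, 1]]'

```text
t: 5.22
tcp_pos: [0.4554, -0.2299, 0.0526]
tool_rot: [-90.1, -0.1, 16.0]
force: [-9.8, 4.8, 22.2]
opening: 0.0003
```

servo_tool --motion '[[[0, 0, 0.03], 0, 1], [[0, 0, 0.09], 0, 1], [[0, 0.02, 0.17], 0, 0.5], [[0, 0.1, 0.22], 0, 0], [[0, 0.18, 0.23], 0, -1], [[0, 0.2, 0.23], 0, -1]]'

```text
t: 5.98
tcp_pos: [0.4551, -0.0772, 0.2226]
tool_rot: [-90.1, -0.2, 16.1]
force: [0.1, -0.1, 0.0]
opening: 0.0727
```

```bash
python3 - <<'E'
from h import *
t=viewer.capture("top"); s=viewer.capture("scene")
print(readout.get_state()["t"])
A=np.vstack([cv2.resize(t[200:300,340:480],None,fx=4,fy=4)[:300],cv2.resize(s[250:330,200:340],None,fx=4,fy=4)[:300]]);cv2.imwrite("pics/f.png",A[:,:,::-1])
E
```

```text
6.075
```

View pics/f.png

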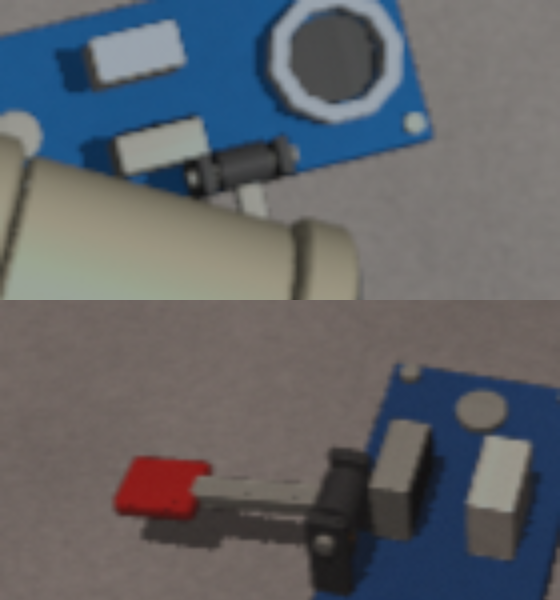

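servo_tool --motion '[[[0.03, 0.06, 0], -0.1, -1], [[0.06, 0.12, 0], -0.2, -1], [[0.1, 0.18, 0], -0.35, -1], [[0.14, 0.24, 0], -0.5, -1], [[0.17, 0.3, -0.02], -0.54, -1], [[0.2, 0.36, -0.07], -0.54, -1], [[0.221, 0.398, -0.13], -0.54, -1], [[0.221, 0.398, -0.137], -0.54, -1], [[0.221, 0.398, -0.137], -0.54, -1]]'

```text
t: 7.2
tcp_pos: [0.6206, 0.2175, 0.1176]
tool_rot: [-90.1, 0.1, -8.4]
force: [0.2, -0.3, 0.9]
opening: 0.0855
```

```bash
python3 - <<'E'
from h import *
t=viewer.capture("top"); s=viewer.capture("scene")
st=readout.get_state();print(st["t"],st["tcp_pos"],st["tool_rot"])
A=np.vstack([cv2.resize(t[160:240,140:280],None,fx=4,fy=4)[:300],cv2.resize(s[160:240,330:470],None,fx=4,fy=4)[:300]]);cv2.imwrite("pics/g.png",A[:,:,::-1])
E
```

```text
7.3 [0.62148832 0.21756818 0.12055462] [-89.94047651  -0.18585879  -8.40565123]
```

View pics/g.png

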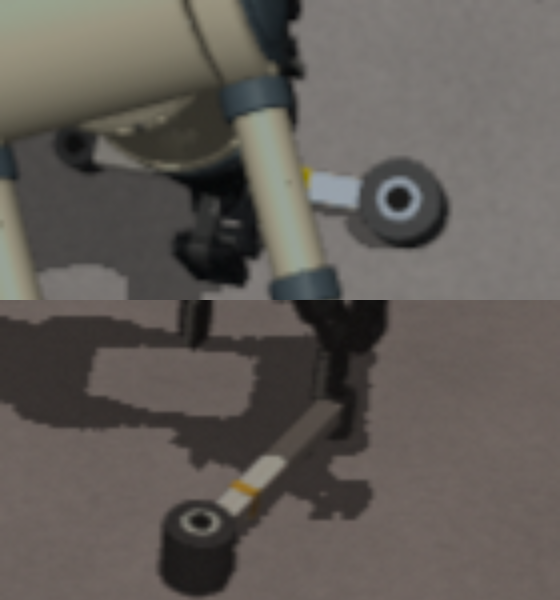

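servo_tool --motion '[[[0, 0, -0.05], 0, -1], [[0, 0, -0.1], 0, -1], [[0, 0, -0.13], 0, -1], [[0, 0.0005, -0.145], 0, -1], [[0, 0.0005, -0.15], 0, -1], [[0, 0.0005, -0.15], 0, -1]]'

```text
t: 8.05
tcp_pos: [0.6213, 0.2192, 0.0072]
tool_rot: [-89.9, -0.1, -8.3]
force: [0.0, -0.5, -0.1]
opening: 0.0851
```

```bash
python3 - <<'E'
from h import *
s=viewer.capture("scene")
st=readout.get_state();print(st["t"],st["tcp_pos"],st["tool_rot"],st["force"])
A=cv2.resize(s[150:250,330:470],None,fx=5,fy=5);cv2.imwrite("pics/i.png",A[:,:,::-1])
E
```

```text
8.1 [0.62138466 0.21924662 0.00727698] [-89.94142582  -0.13128427  -8.32774167] [-0.62252346 -0.54857628  1.25258476]
```

View pics/i.png

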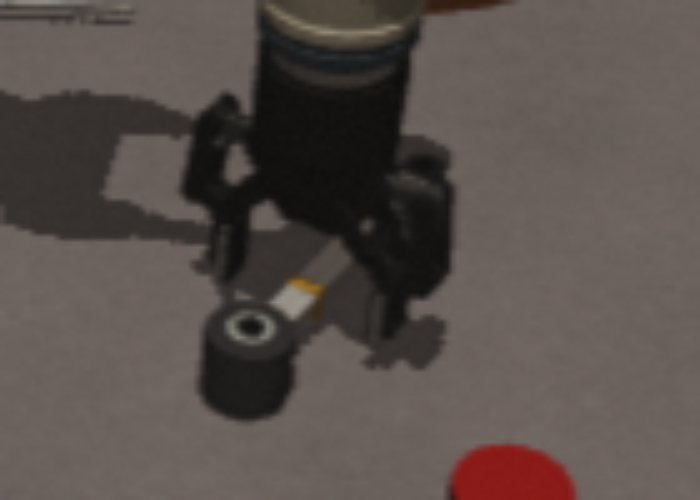

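servo_tool --motion '[[[0, -0.001, 0], 0, 0], [[0, -0.001, 0], 0, 1], [[0, -0.001, 0], 0, 1], [[0, -0.001, 0], 0, 1], [[0, -0.001, 0], 0, 1], [[0, -0.001, 0], 0, 1]]' --squeeze 90

```text
t: 8.85
tcp_pos: [0.6209, 0.2184, 0.0059]
tool_rot: [-90.0, -0.1, -8.3]
force: [1.7, -0.5, 1.2]
opening: 0.0162
```

servo_tool --motion '[[[0, 0, 0.01], 0, 1], [[0, 0, 0.025], 0, 1], [[0, 0, 0.04], 0, 1], [[0, 0, 0.04], 0, 1], [[0, 0, 0.04], 0, 1]]'

```text
t: 9.48
tcp_pos: [0.6204, 0.2184, 0.0354]
tool_rot: [-90.0, 0.0, -8.3]
force: [0.3, 0.2, -7.3]
opening: 0.0163
```

```bash
python3 - <<'E'
from h import *
s=viewer.capture("scene");t=viewer.capture("top")
st=readout.get_state();print(st)
A=cv2.resize(s[130:250,330:470],None,fx=5,fy=5);cv2.imwrite("pics/j.png",A[:,:,::-1])
A=cv2.resize(t[160:240,140:280],None,fx=5,fy=5);cv2.imwrite("pics/j2.png",A[:,:,::-1])
E
```

```text
{'t': 9.575, 'q': array([1.64262849e+01, 1.67288186e+01, 7.75710885e+01, 7.46910641e-04,
       8.57696247e+01, 2.47479072e+01]), 'dq': array([-0.01299029,  0.14786281,  0.04233027, -0.00896798,  0.06044332,
       -0.05365379]), 'effort': array([ 3.13040771e-03, -5.80020690e+01, -4.44908166e+01,  1.21820049e-04,
       -7.12221445e-03,  2.78235598e-05]), 'tcp_pos': array([0.62008798, 0.21826237, 0.03482905]), 'tool_rot': array([-9.00284315e+01,  6.34576930e-02, -8.32169367e+00]), 'force': array([ 0.03669696,  0.42952308, -7.5283132 ]), 'torque': array([-0.02238609, -0.01659245, -0.01634267]), 'opening': 0.01669147354961131}
```

View pics/j.png

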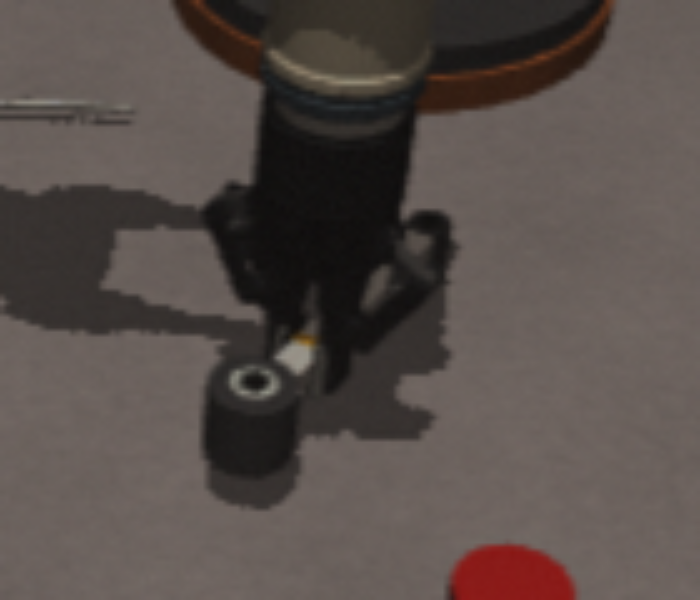

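View pics/j2.png

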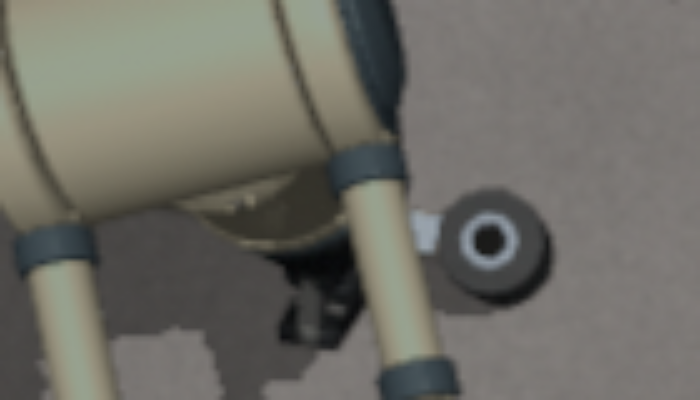

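servo_tool --motion '[[[0, 0, 0.03], 0, 1], [[0, 0, 0.07], 0, 1], [[0, -0.02, 0.11], 0, 1], [[0, -0.05, 0.15], 0.03, 1], [[-0.002, -0.09, 0.17], 0.08, 1], [[-0.004, -0.13, 0.17], 0.13, 1], [[-0.007, -0.17, 0.17], 0.18, 1], [[-0.009, -0.21, 0.17], 0.23, 1], [[-0.011, -0.25, 0.17], 0.28, 1], [[-0.013, -0.29, 0.17], 0.33, 1], [[-0.015, -0.33, 0.17], 0.38, 1], [[-0.017, -0.37, 0.17], 0.43, 1], [[-0.019, -0.41, 0.17], 0.48, 1], [[-0.021, -0.45, 0.17], 0.51, 1], [[-0.023, -0.49, 0.17], 0.53, 1], [[-0.024, -0.52, 0.17], 0.53, 1], [[-0.024, -0.545, 0.17], 0.53, 1], [[-0.024, -0.56, 0.17], 0.53, 1], [[-0.024, -0.565, 0.17], 0.53, 1], [[-0.024, -0.565, 0.17], 0.53, 1]]'

```text
t: 12.08
tcp_pos: [0.6026, -0.205, 0.163]
tool_rot: [-90.0, -0.0, 15.5]
force: [0.6, -0.1, -6.1]
opening: 0.0165
```

```bash
python3 - <<'E'
from h import *
s=viewer.capture("scene");t=viewer.capture("top")
st=readout.get_state();print(st["t"],st["tcp_pos"],st["tool_rot"],st["force"],st["torque"],st["opening"])
cv2.imwrite("pics/k.png",cv2.resize(s[200:400,200:400],None,fx=3,fy=3)[:,:,::-1])
cv2.imwrite("pics/k2.png",cv2.resize(t[160:310,310:480],None,fx=4,fy=4)[:,:,::-1])
E
```

```text
12.175 [ 0.60266594 -0.20459512  0.16303702] [-8.99797529e+01 -8.38595827e-03  1.55778853e+01] [ 0.15817685 -0.32238949 -6.05697419] [-0.02385369  0.02413202 -0.00971304] 0.01649506311597509
```

View pics/k.png

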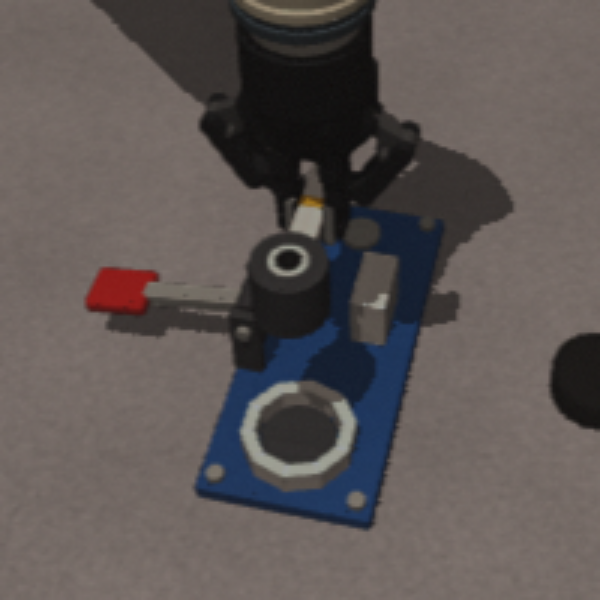

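View pics/k2.png

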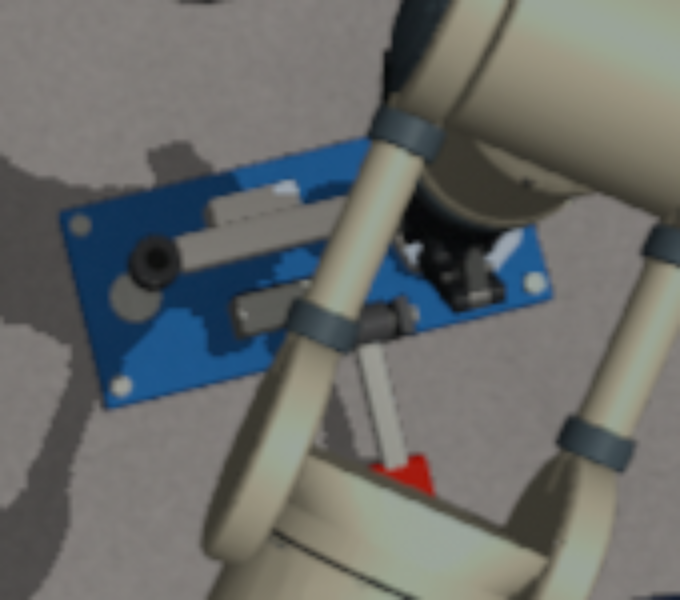

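servo_tool --motion '[[[0, -0.001, -0.01], 0, 1], [[0, -0.001, -0.03], 0, 1], [[0, -0.001, -0.05], 0, 1], [[0, -0.001, -0.07], 0, 1], [[0, -0.001, -0.08], 0, 1], [[0, -0.001, -0.086], 0, 1], [[0, -0.001, -0.086], 0, 1], [[0, -0.001, -0.086], 0, 1], [[0, -0.001, -0.086], 0, 1]]'

```text
t: 13.3
tcp_pos: [0.6028, -0.2062, 0.0993]
tool_rot: [-90.0, -0.1, 15.5]
force: [0.1, 0.2, -6.5]
opening: 0.0166
```

```bash
python3 - <<'E'
from h import *
s=viewer.capture("scene");t=viewer.capture("top")
st=readout.get_state();print(st["t"],st["tcp_pos"],st["tool_rot"],st["force"],st["torque"],st["opening"],st["dq"])
# expected pixels
x,y,a=.5975,-.189,.272; c,n=np.cos(a),np.sin(a)
W=lambda p:[x+c*p[0]-n*p[1],y+n*p[0]+c*p[1],p[2]]
zu=st["tcp_pos"][2]-.006
b=proj("scene",W([0,-.075,zu+.044]))[0]; e=proj("top",W([0,.115,zu+.034]))[0]; print(zu,b,e)
s=s.copy();t=t.copy()
o1=(b-70).astype(int);o2=(e-50).astype(int)
A=cv2.resize(s[o1[1]:o1[1]+140,o1[0]:o1[0]+140],None,fx=4,fy=4)
B=cv2.resize(t[o2[1]:o2[1]+100,o2[0]:o2[0]+100],None,fx=5,fy=5)
for I,p,o,k in((A,b,o1,4),(B,e,o2,5)): cv2.drawMarker(I,tuple(int(v) for v in ((p-o+.5)*k-.5)),(255,0,0),cv2.MARKER_CROSS,20,1)
cv2.imwrite("pics/l.png",A[:,:,::-1]);cv2.imwrite("pics/l2.png",B[:,:,::-1])
E
```

```text
13.4 [ 0.60267921 -0.20616436  0.09897756] [-9.00253847e+01 -3.08391727e-02  1.55330086e+01] [-0.21511438  0.28057947 -6.72380169] [ 0.01177803 -0.01135729  0.02416548] 0.016407760174951505 [-7.09868914e-03  1.59763912e-01  1.56880413e-01 -5.88619402e-02
  2.24626496e-02 -1.05805744e-05]
0.09297756239379093 [296.41704478 309.5755853 ] [346.68444885 228.11834517]
```

View pics/l.png

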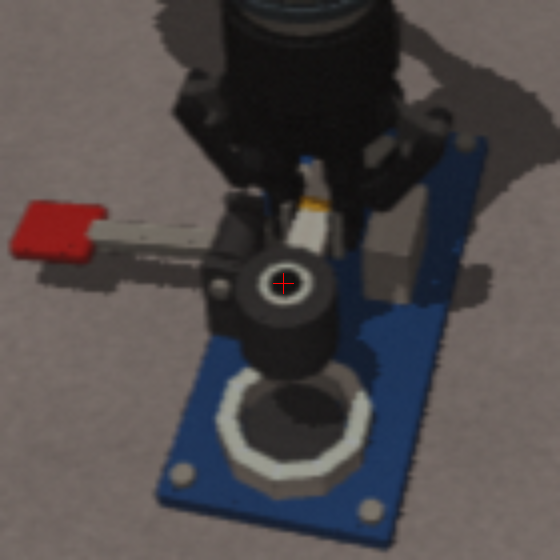

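View pics/l2.png

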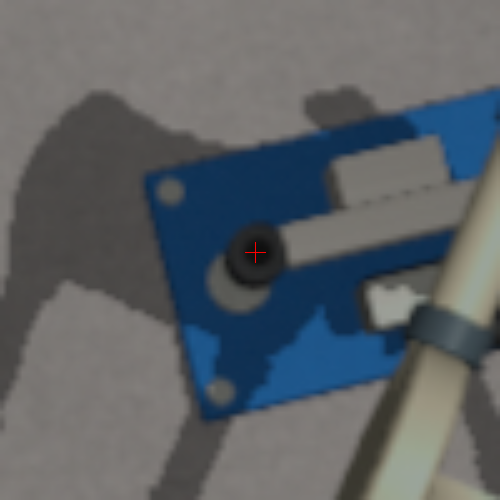

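servo_tool --motion '[[[0, 0, -0.005], 0, 1], [[0, 0, -0.01], 0, 1], [[0, 0, -0.01], 0, 1], [[0, 0, -0.01], 0, 1], [[0, 0, -0.01], 0, 1], [[0, 0, -0.01], 0, 1]]'

```text
t: 14.15
tcp_pos: [0.6026, -0.2061, 0.0912]
tool_rot: [-90.0, -0.0, 15.5]
force: [0.1, -0.4, -6.2]
opening: 0.0168
```

```bash
python3 - <<'E'
from h import *
s=viewer.capture("scene");cv2.imwrite("pics/m.png",s[:,:,::-1])
st=readout.get_state();print(st["t"],st["tcp_pos"],st["tool_rot"],st["force"],st["torque"],abs(st["dq"]).max())
E
```

```text
14.2 [ 0.60256189 -0.20610553  0.09116992] [-9.00071335e+01 -9.76248308e-03  1.55320620e+01] [ 0.25884946  0.31089467 -7.0099881 ] [ 0.013451    0.02492666 -0.01578448] 0.14660708118397897
```

View pics/m.png

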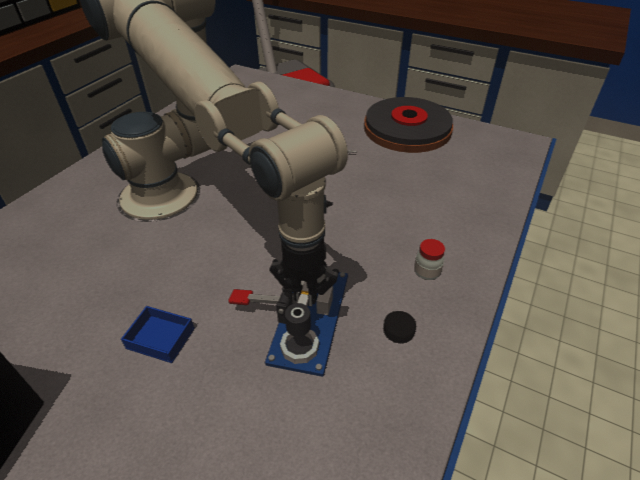

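The picture shows the release still down (pad at 240,297), the boss over the socket at (298,330), and the jar, wheel and tray where they were.

```bash
python3 -c "
from plant import bot; print(bot.finish_job())"
```

```text
the job is handed in; nothing more can be done
None
```

I pressed the release pad down to its stop and let go. The later pictures show the detent holding it down with the jaws open. I then gripped the lever arm at the yellow band, lifted it level, and handed the job in while holding it still over the fixture at t ≈ 14.2 s.

- **Forces:** the highest I read was about 25 N, when the pad met its stop. While holding, the gripper carries only the part's weight (6–7 N) with almost no moment, so the arm is balanced and touches nothing else.
- **Position:** the boss and eye were within about 1–2 pixels of where they should appear above the socket and eye post. That check was made just before I lowered the arm the last 8 mm.
- **Height and level:** by the tool pose, the part's underside is about 27 mm above the jaw tops, and the tool is level to within 0.1°.
- **Other things on the bench:** the jar, wheel and tray look undisturbed. The screwdriver was mostly hidden by the arm in the last picture, but the arm went nowhere near it at bench height.

No check failed. Twice the tool stood about 1 mm off target, before closing on the band and again over the fixture, and I corrected it each time.

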